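Open a desk humidifier for filling and hold its shutter at the fill mark

ROBOT

A 7-joint arm with a two-finger parallel gripper is mounted at the origin on the work surface. World frame = base frame: x ahead of the robot, y to its left, z up, the work surface at z = 0. Lengths are in m, angles in degrees, forces in N, time in s.
With the tool pointing down it reaches from about 0.425 to 0.875 m from the base axis. Payload 9.9 kg.
Tool frame: the origin (TCP) lies midway between the tips of the shut fingers; the grasp point (between the pads) lies 19 mm behind it (bot.tcp_to_grasp is the distance from the TCP to the grasp point, in m); z points along the fingers, x is the direction in which the jaws open and shut, and the axes are right-handed (so a half turn about z gives the same grasp; the last joint's range is limited). The gripper opens to 85 mm and grips with 20 to 120 N. Pads are 22 mm wide; open, the fingers measure 114 mm over their backs; the gripper's body (76 mm by 85 mm) begins 54 mm behind the grasp point. The pads swing forward as they close: fully open they stand 13 mm farther back than shut.
Start: joints at [67.62, 32.985, 1.427, 82.34, -0.859, 64.687, -3.237], TCP at [0.204, -0.643, 0.211] pointing down, gripper open.
Joint ranges: [-157.87, 157.87], [-19.46, 123.44], [-87.15, 90], [11.01, 140.99], [-62.26, 242.26], [9.8, 113.94], [-161.44, 161.44]. Speed limits (degrees/s): [127.2, 127.2, 172.46, 172.46, 180, 180, 180].

INTERFACE

Orientations are given as [roll, pitch, yaw] about the fixed x, y, z axes, in that order (R = Rz(yaw) Ry(pitch) Rx(roll)).
In Python, from bench import bot, vision, order gives the robot as it stands.
- The arm moves only by the tool carry_out, never from a script. Its argument "increments" is one flat list of numbers, 7 for each row, row after row: the shift along the tool's x, y, z as a fraction of full scale, then the turn, a rotation vector about the tool's x, y, z as a fraction of full scale, then the opening, from -1 (shut) to 1 (fully open). In form: [x, y, z, rx, ry, rz, hand, x, y, z, rx, ry, rz, hand, ...]. A call has 1 to 20 rows; each row shifts and turns the commanded pose from where the row before left it, along the tool's axes as they then stand; what a row does not reach is not made up. Full scale, the value 1, is 0.15 m for a shift and 60 degrees for a turn. A row lasts 1/10 s, in which the tool goes at most 50 mm and 8.59 degrees, less where a joint would pass 70% of its speed; a pose out of reach is approached as far as the arm can. A call with a number of a shift or a turn outside -1 to 1 is refused whole. A call with a gripper value outside its range is refused whole. The fingers move at their own pace and stop on an object; the grip force is fixed at half the most. Time passes only in rows, so rows that do not move let the fingers close. It gives the time, the measured TCP pose, the force and the opening at its end, in the units of the state.
- bot.observe(): the state, without advancing time (a new reading comes with each control period).
- vision.read_camera(name): name is "scene" or "top"; returns a dict with "color" (420x560x3 uint8, red, green, blue), "z_map" (420x560 float32, m along the optical axis (not along the pixel's ray), 0 where there is no reading), "K" (3x3 intrinsics, pixels), "eye" and "rotation" of the camera in the world. Camera axes: x right, y down, z forward; pixel columns grow to the right and rows downward; lengths in m; the calibration is good to about 2 mm. A picture is of the moment at which its call begins.
- order.hand_in(): hands the job in, once; it reports no verdict.
The state is a dict: "time_s": time; "qpos": joint angles; "dq": joint speeds; "joint_torque": joint torques, N m; "tool_pos": TCP position; "tool_rot": TCP orientation; "contact_force": force on the tool from outside, world axes, zero at the start; "torque": the same for the moment, N m; "grip_width": finger opening in m.
Only numpy, scipy, OpenCV 4.12 (cv2) and the standard library are available. Lean on these libraries where they do the work, as an engineer would, in place of code of your own. Each camera call takes 0.05 s, during which the arm holds its last target.

TASK

Get the desk humidifier ready for filling: first unscrew the grey cap anticlockwise as far as it goes, so that its orange line points at the green dot and the tank is vented. Then pull the blue spring-return shutter out by its upright handle until its black pointer stands within the red mark on the scale, and finish while still holding it there with the gripper so that someone can pour. Leave the other things on the desk, and the little bottle on the humidifier, standing where they are.

Things in the scene. Friction and masses are not known exactly. Their poses are not given: they have to be found in the camera images.
- humidifier: White box-shaped desk humidifier, 200 mm (its x) by 300 mm (its y), fixed to the desk; flat top deck 110 mm above the desk. Origin under its centre on the desk; its +x axis points away from its front, +y to its left seen from the front, z up. On the deck (in its frame): cap axis at x 0, y +85 mm; shutter handle, when shut, at x +25 mm, y -70 mm. A 12 mm high mist nozzle stands at x +72, y +30 mm.
- cap (a joint): Turn of the grey screw cap in rad: 0 is screwed tight, it grows anticlockwise seen from above, stops hard at 2.2 (fully unscrewed, orange line at the green dot). The cap is captive: it does not lift or come off, and stays where it is left. It takes about 0.1 N m to turn. It starts somewhere between 0 and 0.6.
- cap_grip (a point): Centre (half-way up) of the grey ribbed round screw cap, 52 mm across and 36 mm high, on the axis it turns on (vertical), 32 mm above the deck. The cap's underside is 14 mm above the deck. An orange line on its top runs from the centre to the rim along the cap's own x axis.
- shutter (a joint): How far the blue shutter is pulled out, in m: 0 is shut, hard stop at 0.055. It slides along the humidifier's -x direction. A spring pulls it shut with about 5 N at 0 and 120 N/m more as it opens (about 10 N at 0.04); let go, it shuts itself.
- shutter_handle (a point): Centre of the blue upright handle of the shutter: a tab 14 mm thick along the pull direction (humidifier's x), 44 mm wide along y, 46 mm high; this point is 29 mm above the deck and moves with the shutter. A 6 mm high blue plate lies on the deck on both sides of the tab's foot, from 9 mm in front of the centre to 57 mm behind it.
- pointer (a point): The middle of the thin black pointer that sticks out from the shutter to the humidifier's +y side, over the white scale strip; in line with the handle's centre along x and 45 mm from it along y. It moves with the shutter. Compare it with the mark along the humidifier's x axis.
- mark: The red mark on the white scale strip, 10 mm long along the pull direction and 16 mm wide, fixed; origin at its centre; same axes as the humidifier. It lies 22 to 40 mm from the shut pointer along the humidifier's -x.
- dropper: Bystander: amber dropper bottle, 24 mm across, 55 mm high, standing on the humidifier's deck near its back edge. Origin under its centre.
- bottle_blue: Bystander: blue bottle, 40 mm across, 80 mm high, in front of the humidifier. Origin under its centre.
- bottle_green: Bystander: green bottle, 40 mm across, 75 mm high, in front of the humidifier. Origin under its centre.
- mug: Bystander: white mug, 80 mm across, 90 mm high, at the humidifier's +y side. Origin under its centre.
- glasses_case: Bystander: black spectacles case, 155 x 60 x 38 mm, at the humidifier's -y side. Origin under its centre.
- mouse: Bystander: black computer mouse, 105 x 62 x 32 mm, at the right of the desk. Origin under its centre.
- stapler: Bystander: red stapler, 140 x 34 x 50 mm, at the left of the desk. Origin under its centre.

How it is judged:
By the outcome, as a careful person would: the job done as asked, in the order asked, and still so for the second after the job is handed in, while the arm keeps its last pose, push and grip.
It also fails if it takes over 53 s, if anything falls off the work surface, if the arm or the gripper's body presses on something with over 40 N, if the wrist force passes 120 N, or if a joint passes its speed limit or range.

## Working session

There is one attempt and no reset: what is moved stays moved. The work goes in short steps, Python scripts to look and compute and a tool call to move; the robot and the scene stay as the last step left them, time stands still between calls to the robot, and variables do not carry over. Pictures are saved under pics/ and viewed, and the job is handed in when it is done.

Besides the shell and the picture viewer there is one more tool, called as a command line: name --argument value ..., lists and objects as JSON in quotes. carry_out: Moves the arm, as the interface text tells. Its arguments: {"type":"object","properties":{"increments":{"type":"array","items":{"type":"number","minimum":-1,"maximum":1}}},"required":["increments"]}

```bash
mkdir -p pics; ls; python3 - <<'E'
from bench import bot, vision, order
import cv2,numpy as np
print(bot.observe(), bot.tcp_to_grasp)
for n in ("scene","top"):
    c=vision.read_camera(n); cv2.imwrite(f"pics/{n}0.png",c["color"][:,:,::-1])
    np.savez(f"{n}0.npz",**c); print(n,c["K"],c["eye"],c["rotation"])
E
```

```text
pics
{'time_s': 0.0, 'qpos': array([67.62042797, 33.03235626,  1.42408559, 82.38724986, -0.85839194,
       64.68938525, -3.23719453]), 'dq': array([ 0.05868011,  0.00958031,  0.02616911, -0.04692375, -0.06989253,
        0.00474756, -0.00963427]), 'joint_torque': array([-1.23612215e-03, -7.65749717e+01,  2.25018762e+00, -2.85958940e+01,
        1.53482828e-02,  1.29665720e-02,  7.64100650e-05]), 'tool_pos': array([ 0.20368915, -0.64299403,  0.20984151]), 'tool_rot': array([ 1.79993566e+02,  9.81985243e-02, -7.24199414e+01]), 'contact_force': array([ 1.02383306,  0.11445514, -0.12962166]), 'torque': array([0.0172177 , 0.01182634, 0.01131023]), 'grip_width': 0.08541089641270465} 0.0187
scene [[410.91495734   0.         278.35361057]
 [  0.         410.91495734 205.13380694]
 [  0.           0.           1.        ]] [ 1.11332919 -0.52234671  0.96014658] [-137.18831874    0.40547159   44.54889959]
top [[398.0023023    0.         281.94474678]
 [  0.         398.0023023  210.6196675 ]
 [  0.           0.           1.        ]] [0.33493441 0.03300455 1.23496843] [-170.28096274    0.40572763  -89.45545997]
```

View pics/scene0.png

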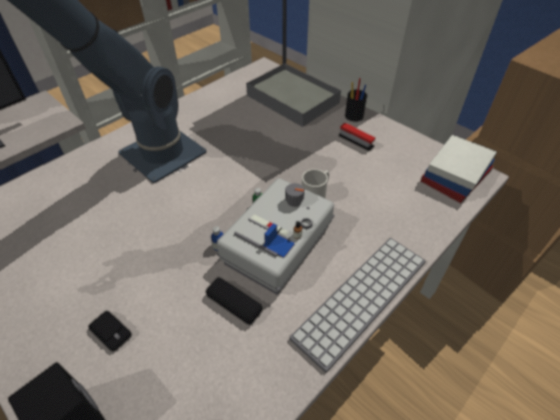

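View pics/top0.png

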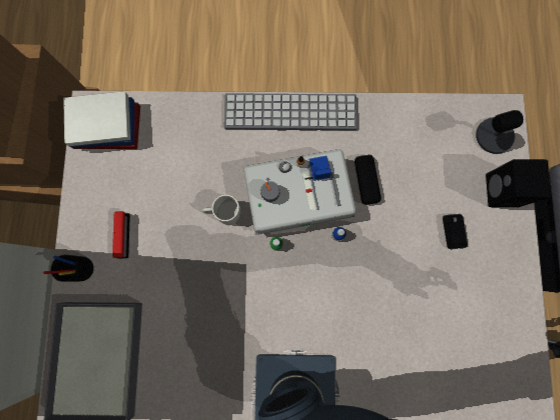

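Both views are clear: the humidifier is at about top px (300,190), the cap at (269,190), the blue shutter at (320,168), and the red mark at (309,190). I'll zoom in on both.

```bash
cat > h.py <<'E'
import numpy as np, cv2
from scipy.spatial.transform import Rotation as Ro
def Rc(c): return Ro.from_euler('xyz',c["rotation"],degrees=True).as_matrix()
def onplane(c,uv,z):
    uv=np.atleast_2d(np.asarray(uv,float)); d=np.c_[(uv-c["K"][:2,2])/c["K"][0,0],np.ones(len(uv))]@Rc(c).T
    return c["eye"]+d*((z-c["eye"][2])/d[:,2])[:,None]
def cloud(c):
    h,w=c["z_map"].shape; u,v=np.meshgrid(np.arange(w),np.arange(h))
    d=np.stack([(u-c["K"][0,2])/c["K"][0,0],(v-c["K"][1,2])/c["K"][1,1],np.ones_like(u,float)],-1)*c["z_map"][...,None]
    return d@Rc(c).T+c["eye"]
def proj(c,p):
    q=(np.atleast_2d(p)-c["eye"])@Rc(c); return q[:,:2]/q[:,2:]*c["K"][0,0]+c["K"][:2,2]
def crop(c,x0,y0,x1,y1,s,fn): cv2.imwrite(fn,cv2.resize(c["color"][y0:y1,x0:x1,::-1],None,fx=s,fy=s,interpolation=cv2.INTER_CUBIC))
E
python3 - <<'E'
from h import *
t=dict(np.load("top0.npz"));s=dict(np.load("scene0.npz"))
crop(t,230,140,390,255,5,"pics/t1.png"); crop(s,200,165,350,285,5,"pics/s1.png")
P=cloud(t); Q=cloud(s)
for n,X in (("top",P),("scene",Q)):
    m=(abs(X[...,2]-.11)<.006)
    m=m.astype(np.uint8); nn,l,st,ce=cv2.connectedComponentsWithStats(m)
    k=1+np.argmax(st[1:,4]); pts=X[l==k]; print(n,st[k],pts.mean(0),np.median(pts[:,2]))
    r=cv2.minAreaRect((pts[:,:2]*1000).astype(np.float32)); print(r, cv2.boxPoints(r))
E
```

```text
top [ 244  149  111   82 5722] [ 0.58613768 -0.00492556  0.1098995 ] 0.10985177263597612
((592.4056396484375, -4.4996490478515625), (196.52574157714844, 296.2144470214844), 11.387809753417969) [[ 466.83368  121.28993]
 [ 525.32086 -169.093  ]
 [ 717.9776  -130.28923]
 [ 659.4904   160.0937 ]]
scene [ 217  179  117   97 4875] [ 0.60197232 -0.02472603  0.10912702] 0.10892076217773083
((596.3551635742188, -8.41729736328125), (195.7112274169922, 296.72296142578125), 11.391459465026855) [[ 471.1242   117.69396]
 [ 529.7303  -173.18372]
 [ 721.5861  -134.52856]
 [ 662.98004  156.34912]]
```

View pics/t1.png

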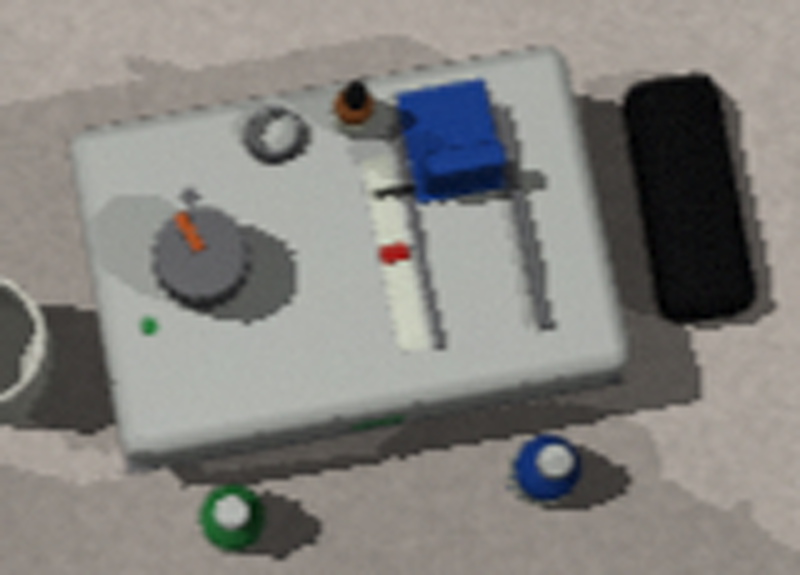

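View pics/s1.png

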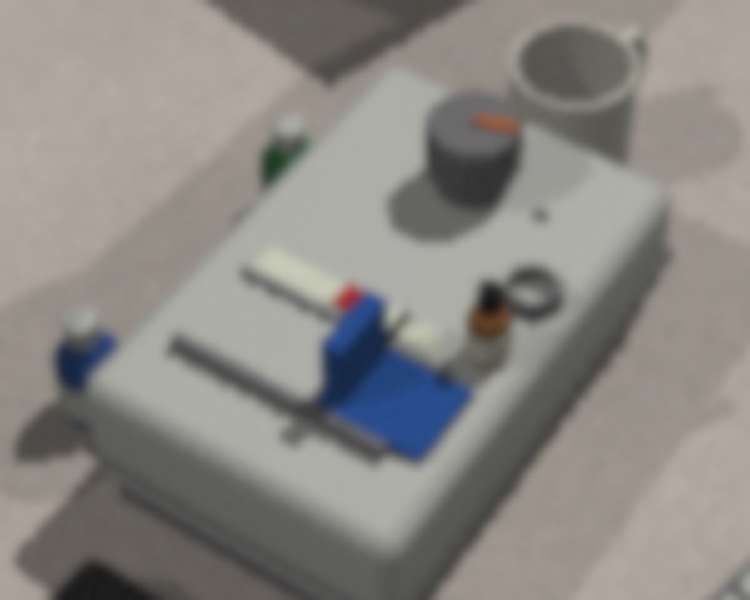

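```bash
cat > meas.py <<'E'
from h import *
def mask(c,n):
    hsv=cv2.cvtColor(c["color"],cv2.COLOR_RGB2HSV); H,S,V=cv2.split(hsv); 
    return {"red":((H<6)|(H>174))&(S>150)&(V>80),"orange":(H>=6)&(H<18)&(S>130)&(V>100),"green":(H>45)&(H<90)&(S>90),"blue":(H>105)&(H<130)&(S>140)}[n]
def comps(c,n,amin=2):
    k,l,st,ce=cv2.connectedComponentsWithStats(mask(c,n).astype(np.uint8),connectivity=8)
    return [(st[i],ce[i],l==i) for i in range(1,k) if st[i,4]>=amin]
E
python3 - <<'E'
from meas import *
yaw=np.radians(11.4);R=np.array([[np.cos(yaw),-np.sin(yaw)],[np.sin(yaw),np.cos(yaw)]])
H={"top":np.array([.5924,-.0045]),"scene":np.array([.5964,-.0084])}
for n in H:
    c=dict(np.load(n+"0.npz")); loc=lambda p:(p[:,:2]-H[n])@R*1000
    P=cloud(c)
    for col,z in (("red",.112),("orange",.16),("green",.111),("blue",.162)):
        for st,ce,m in comps(c,col,3):
            w=onplane(c,ce,z); L=loc(w)[0]
            if abs(L[0])<150 and abs(L[1])<190: print(n,col,st[4],ce.round(1),w[0].round(4),"loc",L.round(1), "z",np.median(P[m][:,2]).round(3))
    # cap top & tab top by depth
    for nm,lo,hi,cx,cy in (("captop",.152,.168,0,85),("tabtop",.154,.17,25,-70)):
        l=loc(P.reshape(-1,3)).reshape(P.shape[:2]+(2,)); m=(P[...,2]>lo)&(P[...,2]<hi)&(np.hypot(l[...,0]-cx,l[...,1]-cy)<45)
        vs,us=np.nonzero(m); print(n,nm,m.sum(),us.mean().round(2),vs.mean().round(2),"mean",P[m].mean(0).round(4),"loc",l[m].mean(0).round(1),"minmax",l[m].min(0).round(1),l[m].max(0).round(1))
    print(n,"pred cap px",proj(c,np.r_[H[n]+R@[0,.085],.16]),"pred handle top",proj(c,np.r_[H[n]+R@[.025,-.07],.162]),'pointer',proj(c,np.r_[H[n]+R@[.025,-.025],.115]))
E
```

```text
top red 13 [308.3 190. ] [ 0.5882 -0.0327  0.112 ] loc [ -9.7 -26.9] z 0.112
top orange 4 [297.5 161. ] [6.603e-01 2.000e-04 1.600e-01] loc [67.4 -8.8] z 0.148
top orange 19 [267.4 185.9] [0.5881 0.0834 0.16  ] loc [13.2 87. ] z 0.161
top green 6 [259.5 205. ] [0.5432 0.1074 0.111 ] loc [-26.1 119.5] z 0.113
top green 4 [305.5 224. ] [ 0.4893 -0.0246  0.111 ] loc [-105.1    0.6] z 0.077
top green 83 [276.1 243.5] [0.4329 0.0584 0.111 ] loc [-143.9   93.2] z 0.051
top blue 392 [319.8 167.8] [ 0.6404 -0.062   0.162 ] loc [ 35.7 -65.9] z 0.117
top captop 282 269.22 190.41 mean [0.5755 0.0781 0.1596] loc [-0.3 84.3] minmax [-25.6  57.9] [ 27.  110.2]
top tabtop 81 322.26 171.48 mean [ 0.6301 -0.0687  0.1615] loc [ 24.2 -70.4] minmax [ 17.8 -92.3] [ 32.6 -49.4]
top pred cap px [[268.95571567 190.32792412]] pred handle top [[322.07776335 171.20192673]] pointer [[305.34660509 178.39528879]]
scene red 3 [269.3 224.3] [ 0.5899 -0.0339  0.112 ] loc [-11.4 -23.7] z 0.113
scene orange 5 [299.  189.4] [0.5886 0.0836 0.16  ] loc [10.6 91.7] z 0.161
scene green 8 [254.6 197.2] [0.4867 0.0086 0.111 ] loc [-104.2   38.3] z 0.051
scene blue 436 [276.8 241.9] [ 0.6738 -0.0893  0.162 ] loc [ 59.9 -94.6] z 0.116
scene blue 25 [215.6 237. ] [ 0.5546 -0.1841  0.162 ] loc [ -75.7 -164. ] z 0.056
scene captop 231 294.36 190.39 mean [0.581  0.0731 0.1585] loc [ 1.  82.9] minmax [-26.6  58.8] [ 26.8 111.4]
scene tabtop 86 270.09 230.28 mean [ 0.6346 -0.0736  0.1597] loc [ 24.6 -71.5] minmax [ 16.6 -91.5] [ 31.  -48.7]
scene pred cap px [[294.45350336 189.37704735]] pred handle top [[270.57035273 229.35727977]] pointer [[280.38365477 229.60125351]]
```

The humidifier is at yaw 11.4°, with its cap at about (0.578, 0.0755). The line is at about 0.4 rad and the mark is about 35 mm from the shut pointer. I'll move to above the cap now.

carry_out --increments '[-0.1,-0.1,0,0,0,0,1,-0.19,-0.19,0,0,0,0,1,-0.19,-0.19,0,0,0,0,1,-0.19,-0.19,0,0,0,0,1,-0.19,-0.19,0,0,0,0,1,-0.19,-0.19,0,0,0,0,1,-0.19,-0.19,0,0,0,0,1,-0.19,-0.19,0,0,0,0,1,-0.19,-0.19,0,0,0,0,1,-0.19,-0.19,0,0,0,0,1,-0.19,-0.19,0,0,0,0,1,-0.19,-0.19,0,0,0,0,1,-0.19,-0.19,0,0,0,0,1,-0.19,-0.19,0,0,0,0,1,-0.19,-0.19,0,0,0,0,1,-0.19,-0.19,0,0,0,0,1,-0.19,-0.19,0,0,0,0,1,-0.19,-0.19,0,0,0,0,1,-0.19,-0.19,0,0,0,0,1,-0.1,-0.1,0,0,0,0,1]'

```text
time_s: 2.1
tool_pos: [0.5584, 0.0421, 0.2104]
tool_rot: [-180.0, 0.1, -72.2]
contact_force: [-0.4, -0.6, 0.1]
grip_width: 0.0854
```

carry_out --increments '[-0.08,-0.09,0,0,0,0,1,-0.08,-0.09,0,0,0,0,1,0,0,0,0,0,-0.12,1,0,0,0,0,0,-0.12,1,0,0,0,0,0,0,1,0,0,0,0,0,0,1]'

```text
time_s: 2.7
tool_pos: [0.5761, 0.0685, 0.2106]
tool_rot: [180.0, -0.0, -58.3]
contact_force: [-0.6, -1.1, -0.3]
grip_width: 0.0856
```

```bash
python3 - <<'E'
from bench import bot, vision
from h import *
print(bot.observe())
for n,b in (("top",(220,110,400,250)),("scene",(190,110,370,250))):
    c=vision.read_camera(n); np.savez(n+"1.npz",**c); crop(c,*b,4.4,f"pics/{n}1.png")
E
```

```text
{'time_s': 2.7, 'qpos': array([ -2.39003902,  25.15131004, -13.46293145,  96.84531923,
         6.6484486 ,  58.79681644, -76.37477637]), 'dq': array([-0.34153982, -0.30260796,  0.26299926,  0.05790697, -0.05403177,
       -0.04892473, -0.32063005]), 'joint_torque': array([-2.34910935e-03, -6.41034365e+01, -1.98202327e+00, -2.69327420e+01,
        5.43231389e-02,  1.03973414e-02,  3.37090166e-01]), 'tool_pos': array([0.57607455, 0.06850654, 0.21064612]), 'tool_rot': array([ 1.79986152e+02, -5.02239773e-04, -5.83009000e+01]), 'contact_force': array([-0.62953078, -1.14184574, -0.30786528]), 'torque': array([0.00456091, 0.00311924, 0.02270449]), 'grip_width': 0.0856116282414425}
```

View pics/scene1.png

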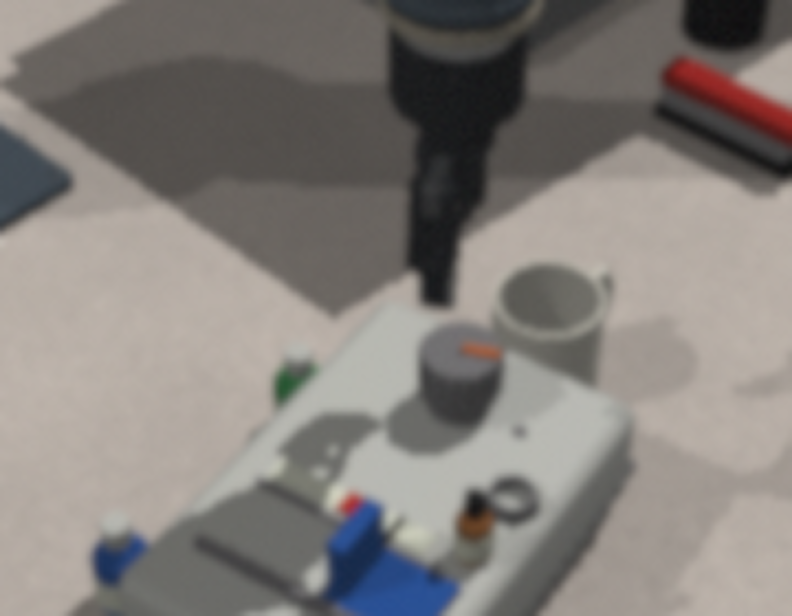

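View pics/top1.png

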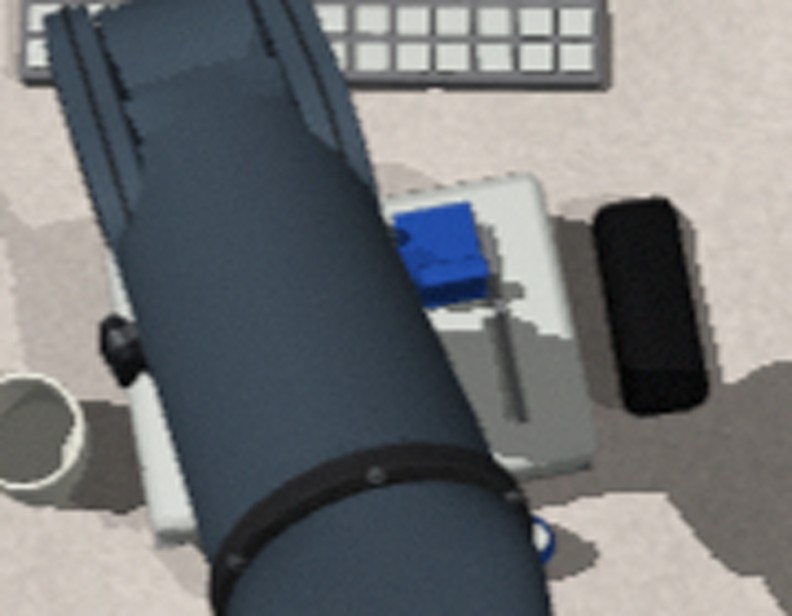

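The scene view shows the open gripper just above the cap, at (460,345) in the crop. I'll shift the last 5 mm, go down, then close.

carry_out --increments '[-0.033,-0.035,0,0,0,0,1,0,0,0.2,0,0,0,1,0,0,0.2,0,0,0,1,0,0,0.18,0,0,0,1,0,0,0,0,0,0,1,0,0,0,0,0,0,1]'

```text
time_s: 3.4
tool_pos: [0.578, 0.0767, 0.1241]
tool_rot: [180.0, 0.0, -58.0]
contact_force: [-0.0, 0.4, -0.0]
grip_width: 0.0856
```

```bash
python3 - <<'E'
from bench import bot, vision
from h import *
n="scene";c=vision.read_camera(n); crop(c,230,130,350,230,6.5,f"pics/{n}2.png")
E
```

```text
(no output)
```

View pics/scene2.png

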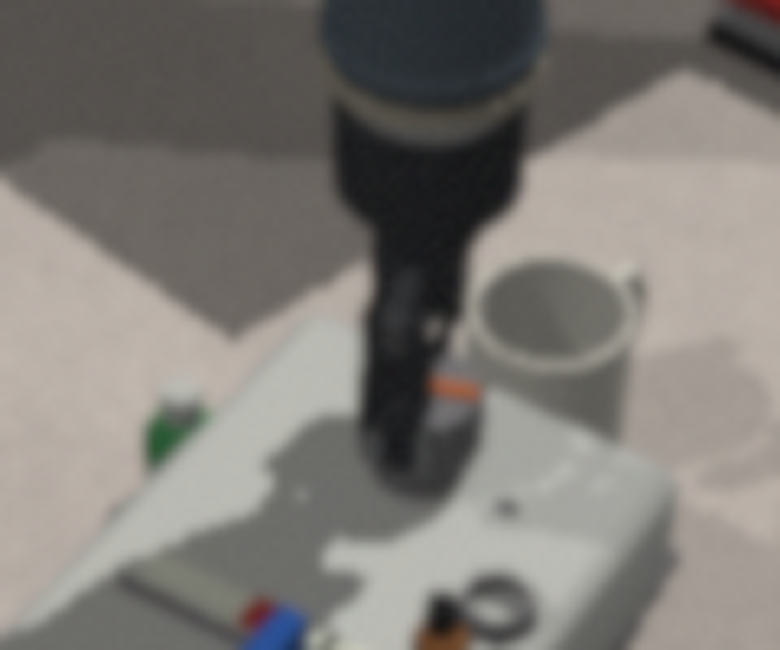

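The near finger stands in front of the cap at about (410,420) in the crop, with the cap between the fingers. Closing now.

carry_out --increments '[0,0,0,0,0,0,-1,0,0,0,0,0,0,-1,0,0,0,0,0,0,-1,0,0,0,0,0,0,-1,0,0,0,0,0,0,-1,0,0,0,0,0,0,-1,0,0,0,0,0,0,-1,0,0,0,0,0,0,-1]'

```text
time_s: 4.25
tool_pos: [0.5781, 0.077, 0.1254]
tool_rot: [-179.9, 0.0, -58.0]
contact_force: [-3.6, 1.3, 9.9]
grip_width: 0.0496
```

carry_out --increments '[0,0,0,0,0,-0.06,-1,0,0,0,0,0,-0.12,-1,0,0,0,0,0,-0.12,-1,0,0,0,0,0,-0.12,-1,0,0,0,0,0,-0.12,-1,0,0,0,0,0,-0.06,-1]'

```text
time_s: 4.85
tool_pos: [0.5779, 0.0772, 0.1254]
tool_rot: [-179.9, -0.0, -21.7]
contact_force: [-5.6, 2.1, 11.5]
grip_width: 0.0497
```

```bash
python3 - <<'E'
from bench import bot, vision
from h import *
print(bot.observe()["torque"],bot.observe()["qpos"])
n="scene";c=vision.read_camera(n); crop(c,230,130,350,230,6.5,f"pics/{n}3.png")
E
```

```text
[ 0.54077333  1.12480908 -0.09320211] [  2.85141243  31.34950733 -23.06157321 102.39720496  15.53813848
  49.29460406 -49.12189344]
```

View pics/scene3.png

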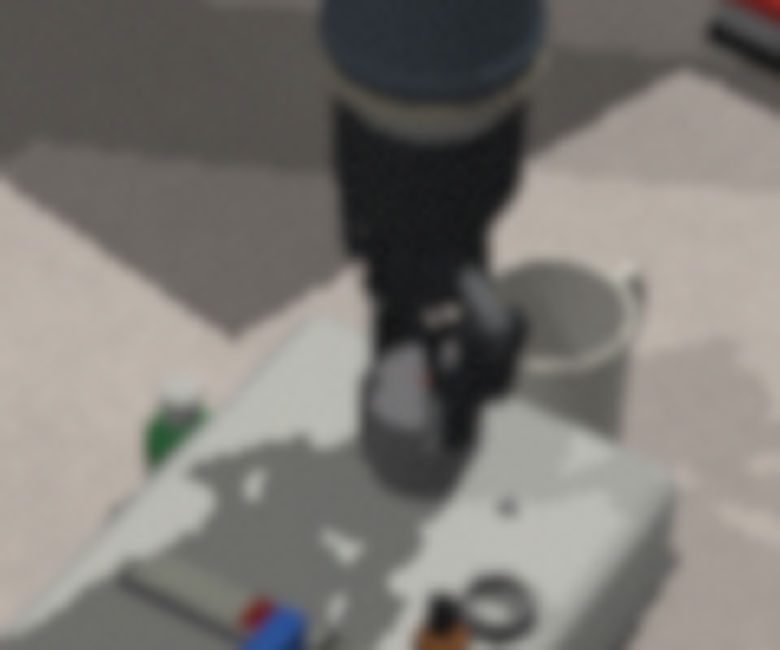

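Torque is 0.09 N m and the cap is turning, with the line hidden behind a finger. I'll carry on.

carry_out --increments '[0,0,0,0,0,-0.06,-1,0,0,0,0,0,-0.12,-1,0,0,0,0,0,-0.12,-1,0,0,0,0,0,-0.12,-1,0,0,0,0,0,-0.12,-1,0,0,0,0,0,-0.12,-1,0,0,0,0,0,-0.12,-1,0,0,0,0,0,-0.06,-1,0,0,0,0,0,0,-1]'

```text
time_s: 5.8
tool_pos: [0.5775, 0.0773, 0.1254]
tool_rot: [-180.0, -0.1, 28.5]
contact_force: [-7.1, 1.7, 13.2]
grip_width: 0.0498
```

```bash
python3 - <<'E'
from bench import bot
print(bot.observe()["torque"],bot.observe()["qpos"])
E
```

```text
[0.43922107 1.48175896 0.0670096 ] [ 11.45089151  33.69265639 -37.02554592 102.1001595   24.84254547
  52.53745317  -7.82825603]
```

carry_out --increments '[0,0,0,0,0,-0.06,-1,0,0,0,0,0,-0.06,-1,0,0,0,0,0,-0.06,-1,0,0,0,0,0,-0.06,-1]'

```text
time_s: 6.2
tool_pos: [0.5774, 0.0772, 0.1254]
tool_rot: [180.0, -0.0, 42.9]
contact_force: [-6.7, 1.3, 12.9]
grip_width: 0.0496
```

```bash
python3 - <<'E'
from bench import bot
print(bot.observe()["torque"],bot.observe()["qpos"])
E
```

```text
[ 0.33734212  1.58514007 -0.12673515] [ 13.71745537  34.59537593 -40.92681303 102.02834798  27.46253892
  53.72745226   4.06175738]
```

carry_out --increments '[0,0,0,0,0,-0.06,-1,0,0,0,0,0,-0.06,-1,0,0,0,0,0,-0.04,-1]'

```text
time_s: 6.5
tool_pos: [0.5773, 0.0771, 0.1254]
tool_rot: [-180.0, -0.0, 52.4]
contact_force: [-8.1, 1.5, 13.1]
grip_width: 0.0495
```

```bash
python3 - <<'E'
from bench import bot
print(bot.observe()["torque"],bot.observe()["qpos"])
E
```

```text
[ 0.54858651  1.65061138 -2.14505393] [ 15.20704596  35.26966764 -43.515307   101.96806378  29.14125546
  54.59083747  11.92574878]
```

Torque jumped to 2.1 N m, so the stop is reached. Releasing, rising, and checking.

carry_out --increments '[0,0,0,0,0,0,-1,0,0,0,0,0,0,1,0,0,0,0,0,0,1,0,0,0,0,0,0,1,0,0,0,0,0,0,1,0,0,0,0,0,0,1,0,0,-0.1,0,0,0,1,0,0,-0.25,0,0,0,1,0,0,-0.25,0,0,0,1,0,0,-0.1,0,0,0,1,0,0,0,0,0,0,1]'

```text
time_s: 7.6
tool_pos: [0.5791, 0.0771, 0.2324]
tool_rot: [179.8, -0.2, 52.4]
contact_force: [-0.4, 0.2, -0.0]
grip_width: 0.0854
```

```bash
python3 - <<'E'
from bench import bot, vision
from h import *
print(bot.observe())
n="scene";c=vision.read_camera(n); np.savez(n+"4.npz",**c);crop(c,230,130,350,230,6.5,f"pics/{n}4.png")
E
```

```text
{'time_s': 7.6, 'qpos': array([ 17.7543219 ,  29.26508375, -47.0471078 ,  93.9652571 ,
        23.02334269,  66.60583168,  17.53499101]), 'dq': array([-0.34146385,  2.20388301,  1.43882946,  3.43957522,  1.02501111,
       -2.28952471, -1.13944745]), 'joint_torque': array([  0.47132783, -63.95072222, -10.28002918, -27.64141023,
        -0.18457459,   0.58801096,   0.24255306]), 'tool_pos': array([0.57912217, 0.07706563, 0.2323817 ]), 'tool_rot': array([179.80401831,  -0.22741364,  52.38487994]), 'contact_force': array([-0.37364046,  0.23085888, -0.03001145]), 'torque': array([-0.01055685, -0.01317864, -0.0208261 ]), 'grip_width': 0.08542145932535002}
```

View pics/scene4.png

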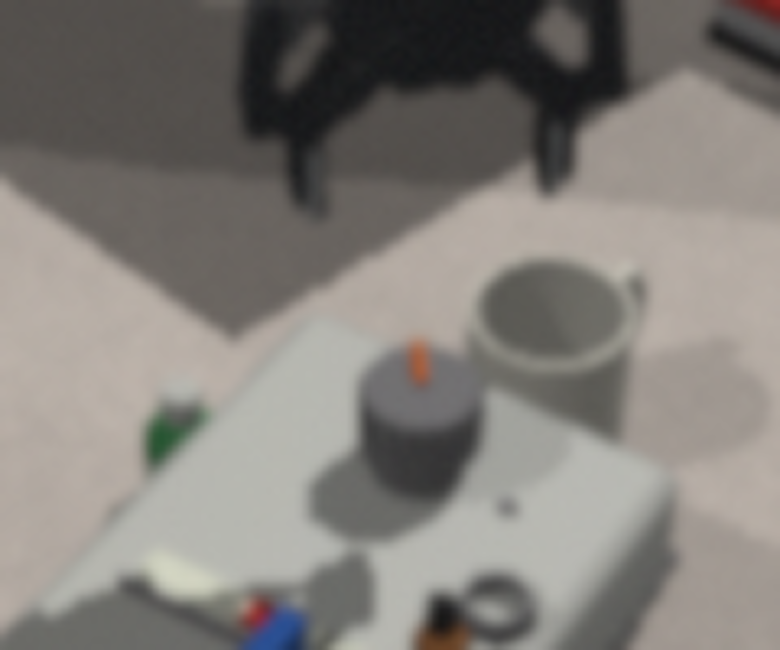

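The orange line now runs from (422,385) to (418,342) in the crop. I'll check that direction against the green dot and take the scene camera's offset from where the cap was gripped.

```bash
python3 - <<'E'
from meas import *
c=dict(np.load("scene4.npz"))
for st,ce,m in comps(c,"orange",2): print(st,ce)
hsv=cv2.cvtColor(c["color"],cv2.COLOR_RGB2HSV).astype(int)
m=(hsv[...,0]<18)&(hsv[...,1]>90); m[:180]=0;m[198:]=0;m[:,:285]=0;m[:,305:]=0
P=cloud(c); vs,us=np.nonzero(m); pts=np.c_[us,vs]; print(pts.tolist())
w=onplane(c,pts,.16)[:,:2]
Hc=np.array([.5964,-.0084]);yaw=np.radians(11.4);R=np.array([[np.cos(yaw),-np.sin(yaw)],[np.sin(yaw),np.cos(yaw)]])
l=P[...,:2]; q=(P[...,2]>.152)&(P[...,2]<.168)&(np.hypot(l[...,0]-.581,l[...,1]-.0731)<.035)
cap=P[q].mean(0); print("cap",cap)
d=(w-cap[:2])@R; mm=d.mean(0); print("line dir rad",np.arctan2(mm[1],mm[0]), "len",np.hypot(*mm))
vx,vy,_,_=cv2.fitLine(d.astype(np.float32),cv2.DIST_L2,0,.01,.01).ravel(); print("fit",np.arctan2(vy,vx),np.arctan2(-vy,-vx))
E
```

```text
[294 184   1   4   4] [294.  185.5]
[298 228   3   2   4] [299.25 228.75]
[[293, 183], [294, 183], [293, 184], [294, 184], [295, 184], [293, 185], [294, 185], [295, 185], [293, 186], [294, 186], [295, 186], [293, 187], [294, 187], [295, 187], [294, 188], [295, 188]]
cap [0.58079603 0.07329916 0.15843   ]
line dir rad 2.1823440065197954 len 0.01724906007099371
fit -0.92173016 2.2198625
```

The cap is at 2.18 to 2.22 rad, its end stop. Next, move above the shutter handle at about (0.632, -0.070) with yaw 11.4°.

carry_out --increments '[-0.14,0.22,0,0,0,0,1,-0.14,0.22,0,0,0,0,1,-0.14,0.22,0,0,0,0,1,-0.14,0.22,0,0,0,0,1,0,0,0,0,0,0.137,1,0,0,0,0,0,0.137,1,0,0,0,0,0,0.137,1,0,0,0,0,0,0.137,1,0,0,0,0,0,0.137,1,0,0,0,0,0,0,1,0,0,0,0,0,0,1]'

```text
time_s: 8.75
tool_pos: [0.6308, -0.0708, 0.2281]
tool_rot: [-180.0, 0.1, 11.5]
contact_force: [-0.3, 0.1, -0.1]
grip_width: 0.0854
```

```bash
python3 - <<'E'
from bench import bot, vision
from h import *
print(bot.observe()["tool_pos"],bot.observe()["tool_rot"],bot.observe()["qpos"])
n="scene";c=vision.read_camera(n); np.savez(n+"5.npz",**c);crop(c,210,150,350,260,5.7,f"pics/{n}5.png")
E
```

```text
[ 0.63075457 -0.07082509  0.2281258 ] [-1.79992221e+02  6.56747793e-02  1.15393679e+01] [ 23.06052799  31.57835048 -34.86064756  86.5415068   18.84607252
  67.88528699  -3.42964046]
```

View pics/scene5.png

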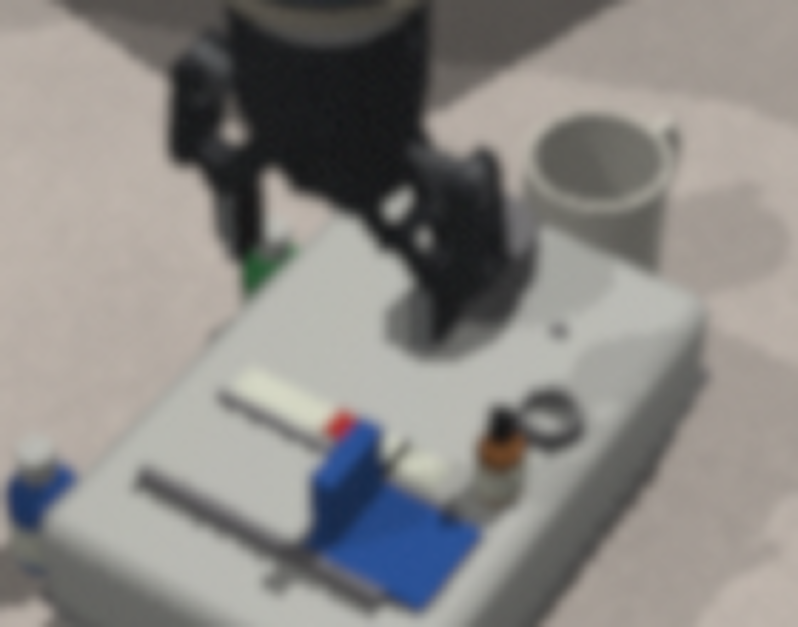

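The gripper is above the handle, the pointer is at (400,450) in the crop, and the dropper is clear at (500,450). I'll go down 102 mm and close.

carry_out --increments '[0,0,0.2,0,0,0,1,0,0,0.2,0,0,0,1,0,0,0.2,0,0,0,1,0,0,0.08,0,0,0,1,0,0,0,0,0,0,1,0,0,0,0,0,0,1]'

```text
time_s: 9.4
tool_pos: [0.6317, -0.0708, 0.1277]
tool_rot: [-180.0, -0.1, 11.3]
contact_force: [0.4, 0.3, 0.3]
grip_width: 0.085
```

```bash
python3 - <<'E'
from bench import bot, vision
from h import *
n="scene";c=vision.read_camera(n); np.savez(n+"6.npz",**c);crop(c,210,150,350,260,5.7,f"pics/{n}6.png")
E
```

```text
(no output)
```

View pics/scene6.png

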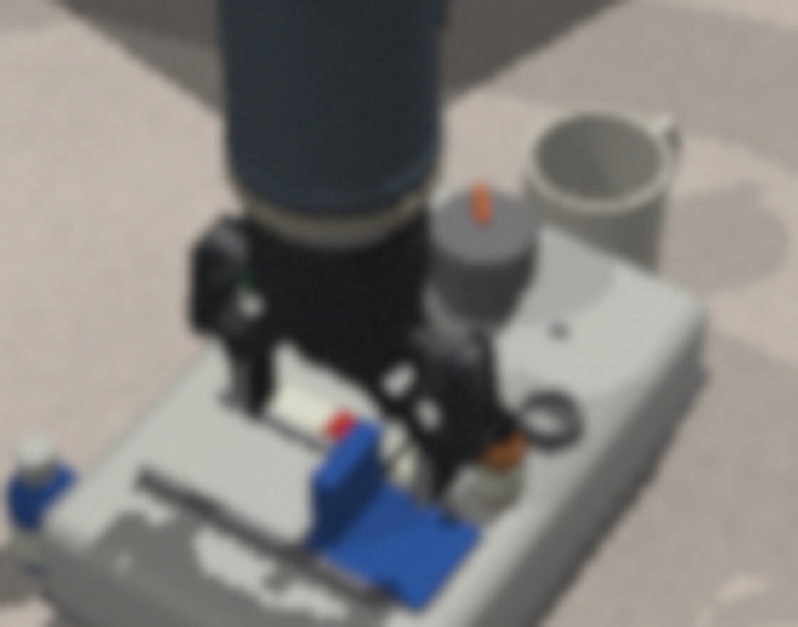

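The fingers look shifted to the handle's +y side. I'll check by projecting where the tips should appear.

```bash
python3 - <<'E'
from meas import *
c=dict(np.load("scene6.npz"));P=cloud(c)
y=np.radians(11.4)
for s in (1,-1): print(proj(c,np.array([.6317+s*.043*np.cos(y),-.0708+s*.043*np.sin(y),.141])))
print("tcp",proj(c,[.6317,-.0708,.1277]))
# dark pts near finger tip
for (u,v) in ((287,232),(287,228),(255,218),(255,214),(290,225),(253,205),(290,215)): print(u,v,P[v,u])
l=P; b=(P[...,2]>.156)&(P[...,2]<.17)&(cv2.cvtColor(c["color"],cv2.COLOR_RGB2HSV)[...,0]>105)
m=mask(c,"blue")&b; print("tab top",P[m].mean(0),P[m].min(0),P[m].max(0))
E
```

```text
[[284.45165278 240.90773492]]
[[256.49903844 226.65155012]]
tcp [[270.37110281 236.91368427]]
287 232 [ 0.68745762 -0.06788596  0.19307962]
287 228 [ 0.68710797 -0.06769653  0.20764373]
255 218 [ 0.59176761 -0.08405211  0.18086242]
255 214 [ 0.59075197 -0.0822351   0.19374415]
290 225 [ 0.69837176 -0.06967748  0.22973425]
253 205 [ 0.57871438 -0.07641901  0.2132129 ]
290 215 [ 0.6971349  -0.06904017  0.26326653]
tab top [ 0.63618713 -0.07428507  0.16089498] [ 0.62844717 -0.09321955  0.15607576] [ 0.64404701 -0.05647219  0.16595108]
```

```bash
python3 - <<'E'
from meas import *
def tips(n,p,yaw,h):
    c=dict(np.load(n)); y=np.radians(yaw); p=np.array(p)
    return [proj(c,p+[s*.043*np.cos(y),s*.043*np.sin(y),h])[0].round(1).tolist() for s in (1,-1)]
for h in (.0,.013,.03):
    print(h,"s4",tips("scene4.npz",[.5791,.0771,.2324],52.4,h),"s5",tips("scene5.npz",[.6308,-.0708,.2281],11.5,h),"s6",tips("scene6.npz",[.6317,-.0708,.1277],11.3,h))
c=dict(np.load("scene6.npz"));P=cloud(c)
g=c["color"].mean(-1)
for u in (285,287,289,254): print(u,[(v,int(g[v,u]),P[v,u].round(3).tolist()) for v in range(218,242,2)])
E
```

```text
0.0 s4 [[311.6, 167.8], [279.3, 170.9]] s5 [[284.3, 218.0], [254.6, 203.6]] s6 [[284.4, 244.2], [256.7, 229.9]]
0.013 s4 [[311.8, 164.0], [279.2, 167.2]] s5 [[284.4, 214.3], [254.3, 199.9]] s6 [[284.4, 241.0], [256.5, 226.7]]
0.03 s4 [[312.2, 159.1], [279.2, 162.3]] s5 [[284.4, 209.4], [254.0, 195.0]] s6 [[284.5, 236.8], [256.2, 222.5]]
285 [(218, 40, [0.672, -0.059, 0.224]), (220, 79, [0.669, -0.056, 0.213]), (222, 129, [0.613, 0.003, 0.109]), (224, 100, [0.617, -0.001, 0.108]), (226, 38, [0.684, -0.071, 0.216]), (228, 29, [0.686, -0.074, 0.212]), (230, 44, [0.687, -0.074, 0.206]), (232, 58, [0.683, -0.07, 0.19]), (234, 59, [0.682, -0.069, 0.181]), (236, 60, [0.682, -0.069, 0.174]), (238, 75, [0.681, -0.068, 0.165]), (240, 88, [0.659, -0.045, 0.115])]
287 [(218, 35, [0.689, -0.07, 0.248]), (220, 37, [0.675, -0.055, 0.217]), (222, 63, [0.674, -0.054, 0.207]), (224, 55, [0.681, -0.061, 0.212]), (226, 34, [0.686, -0.067, 0.214]), (228, 27, [0.687, -0.068, 0.208]), (230, 28, [0.689, -0.069, 0.203]), (232, 29, [0.687, -0.068, 0.193]), (234, 34, [0.686, -0.067, 0.183]), (236, 53, [0.687, 
[... 234 characters left out ...]
0, [0.697, -0.071, 0.226]), (228, 30, [0.695, -0.069, 0.215]), (230, 30, [0.695, -0.069, 0.208]), (232, 41, [0.688, -0.062, 0.188]), (234, 75, [0.687, -0.06, 0.177]), (236, 102, [0.653, -0.023, 0.108]), (238, 89, [0.659, -0.03, 0.11]), (240, 72, [0.664, -0.035, 0.111])]
254 [(218, 33, [0.593, -0.088, 0.185]), (220, 39, [0.591, -0.087, 0.176]), (222, 68, [0.593, -0.09, 0.171]), (224, 149, [0.593, -0.09, 0.163]), (226, 187, [0.562, -0.064, 0.108]), (228, 187, [0.567, -0.069, 0.108]), (230, 188, [0.573, -0.075, 0.109]), (232, 188, [0.579, -0.08, 0.111]), (234, 188, [0.584, -0.085, 0.111]), (236, 188, [0.587, -0.088, 0.108]), (238, 187, [0.592, -0.093, 0.109]), (240, 172, [0.598, -0.098, 0.11])]
```

The fingertips are in the right place in x and y. When open they stand about 30 mm above the TCP, higher than I assumed, and they swing down as they close. I'll lower 3 mm more and close.

carry_out --increments '[0,0,0.025,0,0,0,-1,0,0,0,0,0,0,-1,0,0,0,0,0,0,-1,0,0,0,0,0,0,-1,0,0,0,0,0,0,-1,0,0,0,0,0,0,-1,0,0,0,0,0,0,-1,0,0,0,0,0,0,-1,0,0,0,0,0,0,-1,0,0,0,0,0,0,-1]'

```text
time_s: 10.45
tool_pos: [0.632, -0.0708, 0.1234]
tool_rot: [180.0, -0.1, 11.3]
contact_force: [4.8, 0.0, 2.1]
grip_width: 0.0124
```

```bash
python3 - <<'E'
from bench import bot, vision
from h import *
print(bot.observe()["torque"])
n="scene";c=vision.read_camera(n); np.savez(n+"7.npz",**c);crop(c,210,150,350,260,5.7,f"pics/{n}7.png")
E
```

```text
[ 0.17764946 -1.06749708 -0.02969989]
```

View pics/scene7.png

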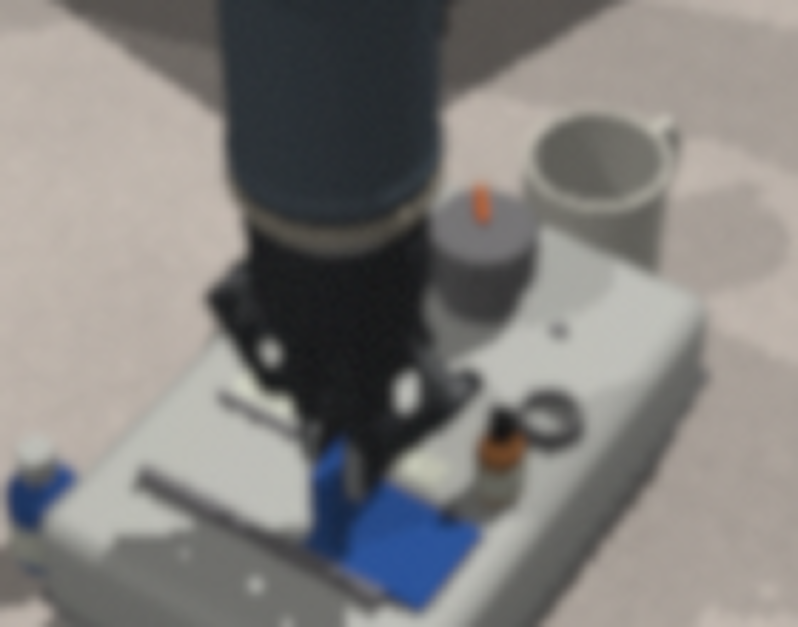

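The handle is gripped at 12.4 mm. Now I'll measure the pull distance precisely.

```bash
python3 - <<'E'
from meas import *
y=np.radians(11.4);ex=np.array([np.cos(y),np.sin(y)]);ey=np.array([-np.sin(y),np.cos(y)])
c=dict(np.load("top0.npz")); I=c["color"].astype(float)
redness=np.clip(I[...,0]-I[...,1:].max(-1)-30,0,None); w=redness[184:197,300:318]; v,u=np.mgrid[184:197,300:318]
cu,cv_=(w*u).sum()/w.sum(),(w*v).sum()/w.sum(); M=onplane(c,[cu,cv_],.1115)[0]; print("mark",cu,cv_,M)
g=I.mean(-1); print(g[170:186,300:316].astype(int))
# pixels: pointer dark
v,u=np.mgrid[172:184,304:312]; w=np.clip(120-g[172:184,304:312],0,None)
pu,pv=(w*u).sum()/w.sum(),(w*v).sum()/w.sum()
for z in (.112,.116,.12):
    Pp=onplane(c,[pu,pv],z)[0]; print("ptr",pu,pv,Pp,(Pp-M)[:2]@ex,(Pp-M)[:2]@ey)
Pl=cloud(c); m=mask(c,"blue")&(Pl[...,2]>.154)
u,v=np.nonzero(m)[::-1]; t=onplane(c,np.c_[u,v],.162); print("tab top",t.mean(0),(t.mean(0)-M)[:2]@ex, (t.max(0)-t.min(0)), ((t[:,:2]@ex).max()+(t[:,:2]@ex).min())/2-M[:2]@ex, np.ptp(t[:,:2]@ex),((t[:,:2]@ey).max()+(t[:,:2]@ey).min())/2-M[:2]@ey)
E
```

```text
mark 308.3640951694304 190.18529199711608 [ 0.58778008 -0.03293969  0.1115    ]
[[148 147 148 151 147 147 148 149 130  98  76  68  62  62  62  51]
 [159 149 148 151 154 156 160 157 149 115  80  66  60  63  58  60]
 [160 148 159 165 165 165 164 162 154 118  85  92  78  60  56  64]
 [170 168 170 172 170 171 170 163 153 130  96  82  71  61  52  58]
 [172 173 174 183 192 180 171 171 159 123  92  74  66  61  51  45]
 [173 172 179 188 193 191 179 169 159 132  98  76  67  57  47  39]
 [172 171 164 177 195 195 195 195 177 150 113  81  74  65  53  36]
 [172 173 160 179 184 173 164 131 100  77  49  27  28  53  50  33]
 [172 173 159 163 139  77  48  36  35  40  36  31  38  57  54  38]
 [175 172 170 171 156 108  85 152 144  90  91  95  72  69  71  69]
 [172 173 173 179 189 187 184 189 189 176 140 104  93 103  84  80]
 [172 174 173 164 183 197 194 194 194 188 175 128  92 141 164 164]
 [173 174 172 171 187 197 196 194 194 187 180 138  97  99 146 173]
 [174 173 174 174 185 198 197 193 194 191 182 148 107  93 144 171]
 [173 175 174 173 174 188 197 196 193 193 184 141 100  95 144 173]
 [174 172 174 174 179 192 195 192 195 193 184 145 104  94 144 174]]
ptr 309.26481888035136 176.9023051591658 [ 0.62716401 -0.03559118  0.112     ] 0.03808284487200094 -0.010383699572623858
ptr 309.26481888035136 176.9023051591658 [ 0.62612309 -0.03534684  0.116     ] 0.037110757690974314 -0.009938437740818708
ptr 309.26481888035136 176.9023051591658 [ 0.62508217 -0.03510251  0.12      ] 0.036138670509947686 -0.009493175909013557
tab top [ 0.63390727 -0.05592052  0.162     ] 0.04067482812037797 [0.43579538 1.24908213 0.        ] 0.08683390819484271 0.373177181422304 0.06217616921070376
```

The pointer at top px (306,178.2) and the mark at (308.4,190.2) are about 35 mm apart along the pull. I'll pull 35 mm.

carry_out --increments '[-0.03,0,0,0,0,0,-1,-0.045,0,0,0,0,0,-1,-0.045,0,0,0,0,0,-1,-0.045,0,0,0,0,0,-1,-0.045,0,0,0,0,0,-1,-0.023,0,0,0,0,0,-1,0,0,0,0,0,0,-1,0,0,0,0,0,0,-1,0,0,0,0,0,0,-1]'

```text
time_s: 11.4
tool_pos: [0.5985, -0.0774, 0.1234]
tool_rot: [-180.0, -0.2, 11.3]
contact_force: [9.2, 1.3, -0.2]
grip_width: 0.0125
```

```bash
python3 - <<'E'
from bench import bot, vision
from h import *
o=bot.observe();p=o["tool_pos"];y=np.radians(11.4);print(p,o["contact_force"],(p[:2]-[.632,-.0708])@[np.cos(y),np.sin(y)],o["grip_width"])
for n,b in (("scene",(210,150,350,260)),("top",(230,140,390,255))):
    c=vision.read_camera(n); np.savez(n+"8.npz",**c);crop(c,*b,5,f"pics/{n}8.png")
E
```

```text
[ 0.59850855 -0.07735264  0.12339919] [ 9.17797727  1.295714   -0.15905108] -0.034125876071294685 0.012490892842089148
```

View pics/scene8.png

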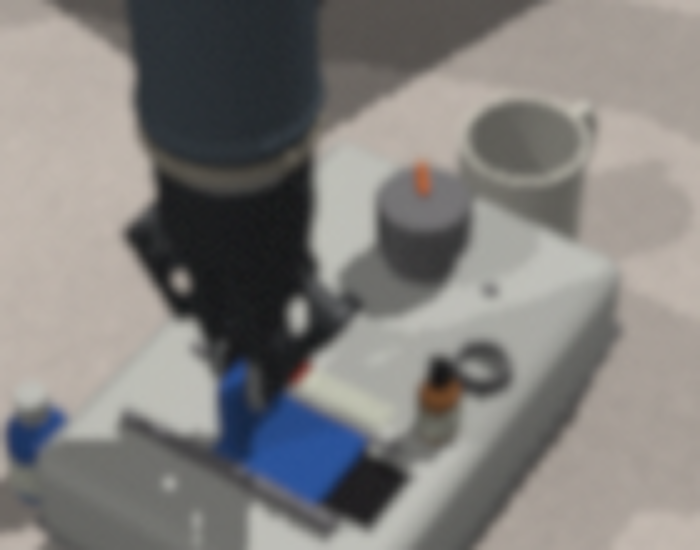

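View pics/top8.png

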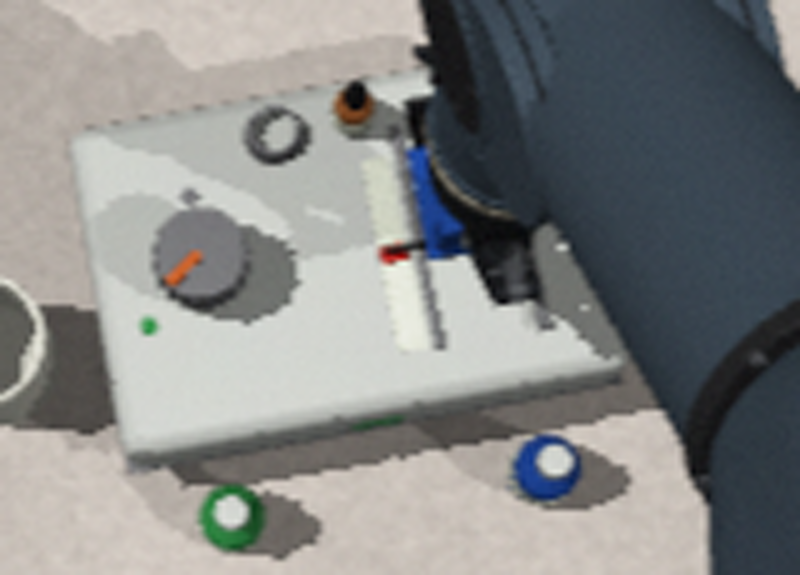

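The top view shows the orange line pointing at the green dot (148,325) and the pointer at about (400,246), over the upper part of the red mark. I'll measure that.

```bash
python3 - <<'E'
from meas import *
y=np.radians(11.4);ex=np.array([np.cos(y),np.sin(y)]);ey=np.array([-np.sin(y),np.cos(y)])
M=onplane(dict(np.load("top0.npz")),[308.36,190.19],.1115)[0]
def ptr(fn,v0,v1,u0,u1,z):
    c=dict(np.load(fn)); I=c["color"].astype(float)
    v,u=np.mgrid[v0:v1,u0:u1]; w=np.clip(110-I[v0:v1,u0:u1].max(-1),0,None)
    p=np.array([(w*u).sum()/w.sum(),(w*v).sum()/w.sum()]); P=onplane(c,p,z)[0]; return p,(P-M)[:2]@ex*1000,(P-M)[:2]@ey*1000
for z in (.112,.115): print(ptr("top0.npz",175,182,304,309,z)); print(ptr("top8.npz",186,193,306,314,z))
c=dict(np.load("top8.npz")); print(c["color"][184:196,303:318].max(-1)); print(c["color"][184:196,303:318,0].astype(int)-c["color"][184:196,303:318,1])
E
```

```text
(array([306.77480916, 178.05343511]), np.float64(36.09749241642794), np.float64(-2.620341173466005))
(array([310.63076923, 189.11730769]), np.float64(1.7581154456820192), np.float64(-7.016525003157379))
(array([306.77480916, 178.05343511]), np.float64(35.373761319263004), np.float64(-2.3071729579726106))
(array([310.63076923, 189.11730769]), np.float64(1.1261216831487608), np.float64(-6.6916124223707465))
[[184 189 204 211 212 210 208 195 157 115  96 119 144 137 125]
 [184 193 209 209 208 211 209 196 164 126 100 116 137 126 107]
 [183 179 198 211 208 208 209 203 186 141 100 111 132 124 100]
 [184 184 199 213 225 221 213 206 190 150 108 107 127 125 100]
 [184 184 217 224 214 204 199 179 135  97  64  44 106 126  98]
 [210 209 198 168 126  97  75  58  42  47  46  30 107 130  95]
 [213 211 196 155  92  57  62  86  99 145 144 106 125 153 145]
 [211 210 184 174 183 184 183 169 144 164 148 106 121 128 135]
 [211 212 195 199 187 154 200 226 220 200 154 122 159 195 203]
 [213 212 209 222 228 228 231 232 229 209 167 136 152 195 213]
 [213 211 212 216 230 234 235 234 234 223 175 129 125 180 212]
 [211 213 211 221 231 234 234 233 230 223 196 151 123 181 212]]
[[ -1  -3  -3  -4  -3  -4  -3  -4  -1   0  -3 -20 -35 -35 -32]
 [ -1  -3  -5  -5  -5  -5  -4  -4  -3  -2  -1 -13 -34 -33 -24]
 [ -2  -4  -4  -4  -5  -5  -2  -4  -2  -2   1 -10 -33 -31 -27]
 [ -3  -2  -3  -4  -4  -4  -4  -4  -3  -2   1 -10 -30 -29 -26]
 [ -3  -2  -3  -4  -5   9  44  25  -3   0   1  -3 -24 -32 -24]
 [ -3  -2  12  43  49  30  26  11  -1   0  -1  -2 -23 -32 -20]
 [ -3  -3  29  80  70  38  48  65  38   3  -2   1 -15 -40 -37]
 [ -2  -3  16  93 147 143 144 135  70   9  -2  -1 -13 -28 -27]
 [ -3  -3  -2  43  85  67  15   0  -1  -2  -2   0  -3  -3  -4]
 [ -4  -3  -4   0   0  -1  -2  -2  -2  -4  -1  -1  -1  -3  -4]
 [ -2  -3  -4  -5  -3  -1  -2  -2  -4  -4  -3   0  -1  -3  -5]
 [ -3  -3  -3  -4  -2  -1  -2  -2  -2  -3  -3  -2  -1  -3  -5]]
```

The pointer is about 1.2 to 1.8 mm short of the mark centre. I'll nudge 1.2 mm, hold, and check for drift and bystanders.

carry_out --increments '[-0.008,0,0,0,0,0,-1,0,0,0,0,0,0,-1,0,0,0,0,0,0,-1,0,0,0,0,0,0,-1,0,0,0,0,0,0,-1,0,0,0,0,0,0,-1,0,0,0,0,0,0,-1,0,0,0,0,0,0,-1,0,0,0,0,0,0,-1,0,0,0,0,0,0,-1]'

```text
time_s: 12.5
tool_pos: [0.5974, -0.0776, 0.1234]
tool_rot: [-180.0, -0.2, 11.3]
contact_force: [8.5, 0.9, -1.5]
grip_width: 0.013
```

```bash
python3 - <<'E'
from bench import bot, vision
from meas import *
o=bot.observe();print(o["tool_pos"],o["contact_force"],o["dq"].round(2))
c=vision.read_camera("top"); np.savez("top9.npz",**c);crop(c,230,140,390,255,5,"pics/top9.png")
I=c["color"].astype(float);v,u=np.mgrid[186:193,306:314]; w=np.clip(110-I[186:193,306:314].max(-1),0,None)
p=[(w*u).sum()/w.sum(),(w*v).sum()/w.sum()]
y=np.radians(11.4);ex=np.array([np.cos(y),np.sin(y)])
for z in (.112,.115): print(p,(onplane(c,p,z)-onplane(c,[308.36,190.19],.1115))[0,:2]@ex*1000)
E
```

```text
[ 0.59743919 -0.07756629  0.12338877] [ 8.52756653  0.92638845 -1.48218832] [ 0.01  0.03 -0.05  0.01 -0.14 -0.01 -0.02]
[np.float64(310.9376146788991), np.float64(189.46422018348625)] 0.5848917291503212
[np.float64(310.9376146788991), np.float64(189.46422018348625)] -0.043967776847984356
```

View pics/top9.png

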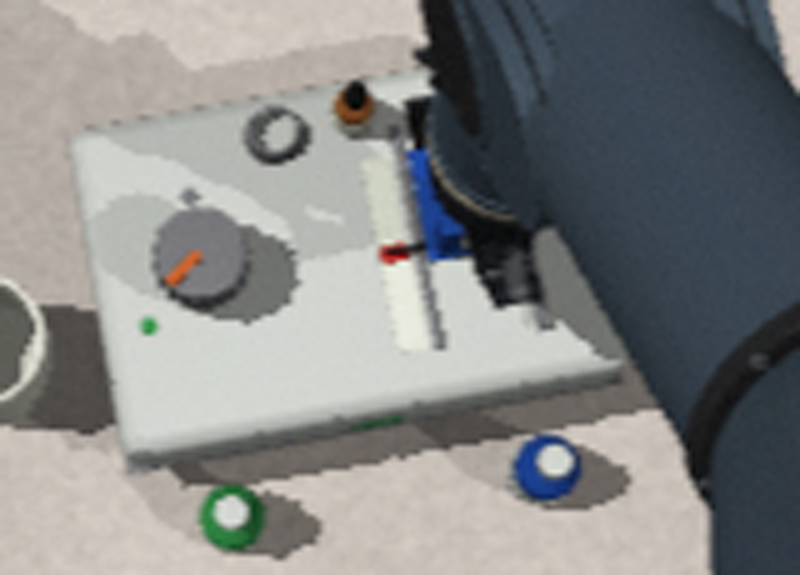

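The pointer sits at the centre of the red mark (395,250), the cap line points at the green dot, and the dropper and the two bottles are where they were. Handing in.

```bash
python3 - <<'E'
from bench import order
print(order.hand_in())
E
```

```text
the job is handed in; nothing more can be done
None
```

The cap is fully unscrewed, and the gripper is holding the shutter open with its pointer on the red mark. I handed the job in at about 12.6 s.

- **Cap:** I turned it anticlockwise about 110° until it hit its stop, where the torque jumped from about 0.1 to 2.1 N m. The orange line then measured 2.18–2.22 rad against the expected 2.2, and the last picture shows it pointing at the green dot.
- **Shutter:** I gripped the handle and pulled it out about 35 mm. After a 1 s hold, the pointer measured within 0.6 mm of the mark's centre (the mark allows ±5 mm). The arm was still, holding about 8.5 N.
- **Bystanders:** In the last top view the dropper and the blue and green bottles look unmoved. The visible part of the mug also looks unmoved. I did not recheck the glasses case, mouse or stapler at the end, but the arm never went down near them.
- **Disagreements:**
  - The two cameras differed by about 5 mm on positions. I worked near the top camera's values, because they agreed better with where the gripper closed on the cap.
  - The open fingertips stood about 30 mm above the TCP (tool tip point) in the image, not the 13 mm I had assumed. Both grasps still held.

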